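Slide the serving board under the spice shelf

TASK

Put the small square wooden serving board away under the low spice shelf: slide it in squarely from the front, flat on the worktop, until its blade is under the shelf and level with the shelf's front edge, with just the handle sticking out towards you. Do not shift the shelf with its pots, and leave the round board where it lies.

Things in the scene. Friction and masses are not known exactly. Their poses are not given: they have to be found in the camera images.
- square_board: Brown wooden serving board lying flat, 20 mm thick: a square-cornered blade 120 mm long (x) by 110 mm wide (y), and a straight handle, 24 mm wide and 20 mm thick, that runs 110 mm out from the middle of the blade's near edge, with a hanging hole near its end. Mass about 0.26 kg. Origin: centre of the blade's underside. x points from the handle to the blade: the blade reaches from x = -60 to +60 mm, the handle from x = -60 to -170 mm. z is up.
- round_board: A second brown wooden board, not the one to move: same handle, thickness and axes, but its blade is a disc 130 mm across. The handle runs from the disc to x = -170 mm. Origin: centre of the disc's underside.
- shelf: Low pale wooden spice shelf that stands loose on the worktop, open at the front and back: 150 mm deep (x), 192 mm wide (y), 60 mm high. Its top board is 12 mm thick, underside 48 mm above the worktop; it stands on two side panels 14 mm thick, 160 mm apart inside. Three slim pots stand on it, in its rear half, the tallest 170 mm. Mass about 1.6 kg. Origin: on the worktop under its centre. x points from its front to its back, so the front edge is at x = -75 mm; z is up.
- board_grip (a point): The point to grip on the square board: on the middle line of its handle, 70 mm out from the blade and 10 mm above the handle's underside (at x = -130 mm, z = 10 mm of the board). Axes as the board's.

How it is judged (in metres and radians):
At the end, for the whole second after the job is handed in: Square board flat, at rest under the shelf, handle out in front; blade's near edge from 15 mm before to 35 mm behind the shelf's front edge; blade within 30 mm of the shelf's middle, turned at most 12 degrees from it. Shelf moved less than 25 mm, round board less than 30 mm (x of square_board in the frame of shelf between -0.03 and 0.02 m and y of square_board in the frame of shelf between -0.03 and 0.03 m and angle between the x axis of square_board and the x axis of shelf, either way round below 0.21 rad and angle between square_board's own z axis and vertical below 0.06 rad and z of square_board in the frame of shelf below 0.008 m and linear speed of square_board below 0.01 m/s and distance of shelf from where it was at the start of the episode below 0.025 m and distance of round_board from where it was at the start of the episode below 0.03 m and x of board_grip in the frame of shelf below -0.05 m); the robot touches nothing.
It fails at once if the shelf is shifted by more than 25 mm (distance of shelf from where it was at the start of the episode above 0.025 m).
It fails at once if the round board is moved by more than 30 mm (distance of round_board from where it was at the start of the episode above 0.03 m).
It also fails if it takes over 38 s, if anything falls off the work surface, if the arm or the gripper's body presses on something with over 40 N, if the wrist force passes 120 N, or if a joint passes its speed limit or range.

ROBOT

A 6-joint arm with a two-finger parallel gripper is mounted at the origin on a cart in front of the work surface, level with it; the furniture and walls round the work are solid. World frame = base frame: x ahead of the robot, y to its left, z up, the work surface at z = 0. Lengths are in mm, angles in rad, forces in N, time in s.
With the tool pointing down it reaches from about 300 to 775 mm from the base axis. Payload 14.6 kg.
Tool frame: the origin (TCP) lies midway between the tips of the shut fingers; the grasp point (between the pads) lies 19 mm behind it (manip.tcp_to_grasp is the distance from the TCP to the grasp point, in mm); z points along the fingers, x is the direction in which the jaws open and shut, and the axes are right-handed (so a half turn about z gives the same grasp; the last joint's range is limited). The gripper opens to 94 mm and grips with 3 to 60 N. Pads are 16 mm wide; open, the fingers measure 119 mm over their backs; the gripper's body (75 mm by 177 mm) begins 78 mm behind the grasp point.
Start: joints at [1.269, 0.3, 1.521, -0, 1.321, -0.067], TCP at [127.955, 534.899, 205.446] pointing down, gripper open.
Joint ranges: [-3.03, 3.03], [-0.79, 2.21], [0.23, 2.52], [-1.04, 4.18], [0, 3.07], [-2.55, 2.55]. Speed limits (rad/s): [2.22, 2.22, 2.57, 3.14, 3.14, 3.14].

INTERFACE

Orientations are given as [roll, pitch, yaw] about the fixed x, y, z axes, in that order (R = Rz(yaw) Ry(pitch) Rx(roll)).
In Python, from cell import manip gives the robot as it stands.
- The arm moves only by the tool arm_command, never from a script. Its argument "steps" is a list of rows, each a list of 3 entries, a list of its own where there are three numbers: the opening, from 0 (shut) to 1 (fully open), then the shift along the tool's x, y, z in cm, then the turn about the tool's z in rad. A call has 1 to 5 rows; each row shifts and turns the commanded pose from where the row before left it, along the tool's axes as they then stand; what a row does not reach is not made up. A row lasts 1/12 s, in which the tool goes at most 41.7 mm and 7.16 degrees, less where a joint would pass 70% of its speed; a pose out of reach is approached as far as the arm can. A call with a gripper value outside its range is refused whole. The fingers move at their own pace and stop on an object; "force" is the grip in N (left out, the last holds). Time passes only in rows, so rows that do not move let the fingers close. It gives the time, the measured TCP pose, the force and the opening at its end, in the units of the state.
- manip.read_state(): the state, without advancing time (a new reading comes with each control period).
- manip.camera(name): name is "scene" or "top"; returns (picture, depth): 384x512x3 uint8, red, green, blue; 384x512 float32, mm along the optical axis (not along the pixel's ray), 0 where there is no reading.
- manip.calibration(name): a dict with "fx", "fy", "cx", "cy" (pixels), "R" (3x3) and "t" (3): a world point X has camera coordinates R X + t. Camera axes: x right, y down, z forward; pixel columns grow to the right and rows downward; lengths in mm; the calibration is good to about 2 mm. A picture is of the moment at which its call begins. calibration takes no time and is no camera call.
- manip.sign_off(): hands the job in, once; it reports no verdict.
The state is a dict: "clock": time; "joints": joint angles; "qd": joint speeds; "effort": joint torques, N m; "eef_pos": TCP position; "eef_rot": TCP orientation; "wrist_force": force on the tool from outside, world axes, zero at the start; "moment": the same for the moment, N m; "finger_gap": finger opening in mm.
Only numpy, scipy, OpenCV 4.12 (cv2) and the standard library are available. Lean on these libraries where they do the work, as an engineer would, in place of code of your own. Each camera call takes 0.05 s, during which the arm holds its last target.

## Working session

There is one attempt and no reset: what is moved stays moved. The work goes in short steps, Python scripts to look and compute and a tool call to move; the robot and the scene stay as the last step left them, time stands still between calls to the robot, and variables do not carry over. Pictures are saved under pics/ and viewed, and the job is handed in when it is done.

Besides the shell and the picture viewer there is one more tool, called after "Request:" as a command line: name --argument value ..., lists and objects as JSON in quotes. arm_command: Moves the arm, as the interface text tells. Its arguments: {"type":"object","properties":{"steps":{"type":"array","items":{"type":"array"}},"force":{"type":"number"}},"required":["steps"]}

```bash
mkdir -p pics
cat > h.py <<'E'
import numpy as np, cv2
from cell import manip
def px2plane(c,u,v,z):
    R=np.array(c["R"]);t=np.array(c["t"])
    d=R.T@np.array([(u-c["cx"])/c["fx"],(v-c["cy"])/c["fy"],1]); o=-R.T@t
    return o+d*(z-o[2])/d[2]
def cloud(c,dep):
    v,u=np.mgrid[0:dep.shape[0],0:dep.shape[1]]
    P=np.stack([(u-c["cx"])/c["fx"]*dep,(v-c["cy"])/c["fy"]*dep,dep],-1)
    return (P-np.array(c["t"]))@np.array(c["R"])
E
python3 - <<'E'
from h import *
for n in("top","scene"):
    p,d=manip.camera(n); np.savez(f"/tmp/{n}0.npz",p=p,d=d); cv2.imwrite(f"pics/{n}0.png",p[:,:,::-1])
    c=manip.calibration(n);print(n,{k:np.round(v,3).tolist() for k,v in c.items()})
s=manip.read_state();print(s)
E
```

```text
top {'fx': 393.293, 'fy': 393.293, 'cx': 245.566, 'cy': 187.379, 'R': [[0.02, -1.0, 0.018], [-0.98, -0.023, -0.197], [0.198, -0.014, -0.98]], 't': [18.512, 593.86, 1049.455]}
scene {'fx': 464.908, 'fy': 464.908, 'cx': 256.647, 'cy': 193.768, 'R': [[0.435, -0.9, -0.015], [-0.696, -0.326, -0.64], [0.571, 0.289, -0.768]], 't': [-231.057, 461.07, 696.483]}
{'clock': 0.1, 'joints': array([ 1.26942426e+00,  3.00403792e-01,  1.52153406e+00,  3.12268004e-05,
        1.32067711e+00, -6.65729329e-02]), 'qd': array([-0.00127643, -0.00161047, -0.00129537,  0.00142015, -0.00093491,
       -0.00042286]), 'effort': array([ 1.70675761e-03, -5.32648838e+01, -3.53282690e+01,  7.09504914e-02,
        2.34832690e-02, -7.85351858e-05]), 'eef_pos': array([127.86650874, 534.68782903, 204.94313496]), 'eef_rot': array([-3.14149447e+00,  1.01803552e-03,  1.33598950e+00]), 'wrist_force': array([0.30918614, 0.02047691, 0.57257863]), 'moment': array([-0.02109792,  0.04391645,  0.02921787]), 'finger_gap': 94.2658702997522}
```

View pics/top0.png

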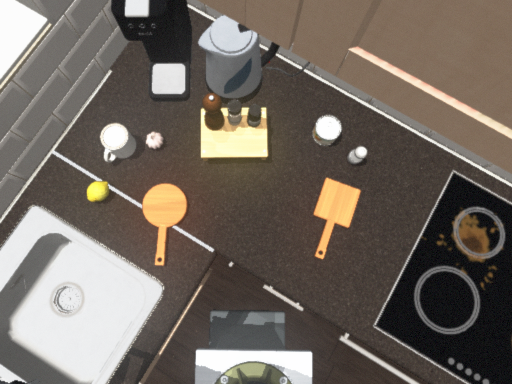

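View pics/scene0.png

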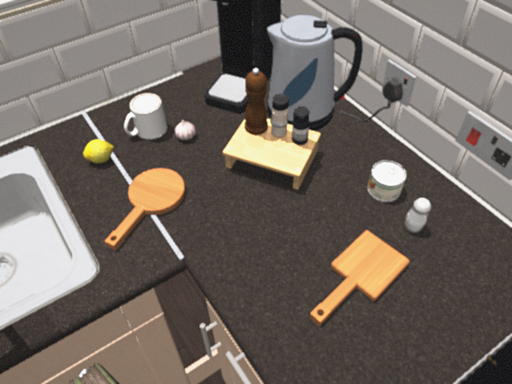

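The top view shows the square board at about (338,215), the shelf at about (235,132) with its front edge at row 158, and the round board at about (164,215). Next I measure their poses.

```bash
cat >> h.py <<'E'
def boards(p,c):
    hsv=cv2.cvtColor(p,cv2.COLOR_RGB2HSV)
    m=((hsv[...,0]>8)&(hsv[...,0]<20)&(hsv[...,1]>130)&(hsv[...,2]>130)).astype(np.uint8)
    m=cv2.morphologyEx(m,cv2.MORPH_CLOSE,np.ones((3,3)))
    cs,_=cv2.findContours(m,cv2.RETR_EXTERNAL,cv2.CHAIN_APPROX_NONE)
    return [k for k in cs if cv2.contourArea(k)>300],m
def shelfm(p):
    hsv=cv2.cvtColor(p,cv2.COLOR_RGB2HSV)
    m=((hsv[...,0]>=20)&(hsv[...,0]<32)&(hsv[...,1]>50)&(hsv[...,2]>140)).astype(np.uint8)
    return m
def world(k,c,z):
    return np.array([px2plane(c,u,v,z)[:2] for u,v in k.reshape(-1,2)])
E
python3 - <<'E'
from h import *
for n in("top","scene"):
    f=np.load(f"/tmp/{n}0.npz");p,d=f["p"],f["d"];c=manip.calibration(n)
    hsv=cv2.cvtColor(p,cv2.COLOR_RGB2HSV)
    if n=="top":
        for u,v in((340,200),(165,200),(235,145),(210,150)): print(u,v,hsv[v,u],cloud(c,d)[v,u].round())
    ks,_=boards(p,c)
    for k in ks:
        W=world(k,c,20).astype(np.float32)
        print(n,"board",cv2.boundingRect(k),cv2.contourArea(k)); 
        # blade by opening in world raster 1mm
        o=W.min(0)-20; im=np.zeros((500,500),np.uint8); cv2.fillPoly(im,[np.round(W-o).astype(np.int32)],1)
        b=cv2.morphologyEx(im,cv2.MORPH_OPEN,cv2.getStructuringElement(cv2.MORPH_ELLIPSE,(51,51)))
        kk=max(cv2.findContours(b,0,1)[0],key=cv2.contourArea)
        (cx,cy),sz,a=cv2.minAreaRect(kk)
        h=cv2.subtract(im,cv2.dilate(b,np.ones((9,9)))); lab=cv2.connectedComponentsWithStats(h)
        i=1+np.argmax(lab[2][1:,4]); ys,xs=np.nonzero(lab[1]==i); hp=np.c_[xs,ys].astype(np.float32)
        l=cv2.fitLine(hp,cv2.DIST_L2,0,.01,.01).ravel(); hc=hp.mean(0)
        dirv=np.array([cx,cy])-hc; yaw=np.arctan2(*dirv[::-1])
        ha=(hp-[cx,cy])@(dirv/np.linalg.norm(dirv))
        print(" blade centre",o+[cx,cy],sz,a,"yaw",np.degrees(yaw),"handle line",np.degrees(np.arctan2(l[1],l[0])),"handle ctr",o+hc,"ext",ha.min(),ha.max())
    m=shelfm(p)
    ks=cv2.findContours(m,0,1)[0]; k=max(ks,key=cv2.contourArea)
    P=cloud(c,d); mm=(np.abs(P[...,2]-60)<6)&(m>0)
    pts=P[mm][:,:2].astype(np.float32); print(n,"shelf top pts",len(pts),np.median(P[mm][:,2]))
    print(cv2.minAreaRect(pts), cv2.boxPoints(cv2.minAreaRect(pts)).round().tolist())
E
```

```text
340 200 [ 18 136 253] [ 570. -244.   23.]
165 200 [ 19 129 254] [558. 262.  22.]
235 145 [ 29  54 254] [716.  64.  61.]
210 150 [ 29  51 254] [700. 135.  59.]
top board (142, 183, 45, 82) 1823.0
 blade centre [544.53817749 264.53234863] (126.56144714355469, 127.45586395263672) 26.56505012512207 yaw -1.2029418475579792 handle line -1.818063 handle ctr [425.21722 267.0379 ] ext -168.18422489509027 -70.68075919067874
top board (313, 178, 48, 81) 1795.0
 blade centre [ 561.31863403 -234.40647125] (109.55693817138672, 124.64877319335938) 70.20112609863281 yaw -19.186523996177 handle line -19.52956 handle ctr [ 450.75558 -195.9335 ] ext -166.75658942674966 -65.03636634796507
top shelf top pts 1559 59.16150386330935
((714.3895263671875, 226.93753051757812), (180.68435668945312, 539.3446655273438), 14.568455696105957) [[559.0, 465.0], [695.0, -57.0], [870.0, -11.0], [734.0, 511.0]]
scene board (310, 230, 100, 93) 3520.5
 blade centre [ 556.45715332 -238.00232697] (110.62018585205078, 126.80735778808594) 70.70995330810547 yaw -19.884908349763627 handle line -20.259964 handle ctr [ 445.9146  -198.01941] ext -166.35662098589464 -65.97647927024393
scene board (105, 168, 80, 79) 2323.5
 blade centre [539.78361511 260.22555542] (126.57211303710938, 126.57211303710938) 45.0 yaw -1.670075725874035 handle line -2.576108 handle ctr [417.22928 263.79883] ext -170.05895158941934 -73.39159739185179
scene shelf top pts 2131 58.03259465338874
((708.8502807617188, 221.00897216796875), (170.9483642578125, 533.3519897460938), 14.217203140258789) [[560.0, 459.0], [691.0, -58.0], [857.0, -17.0], [726.0, 501.0]]
```

```bash
cat >> h.py <<'E'
def shelf(p,d,c):
    m=shelfm(p); P=cloud(c,d); ok=((m>0)&(np.abs(P[...,2]-60)<7)).astype(np.uint8)
    l=cv2.connectedComponentsWithStats(ok); i=1+np.argmax(l[2][1:,4])
    k=max(cv2.findContours((l[1]==i).astype(np.uint8),0,1)[0],key=cv2.contourArea)
    W=world(k,c,60).astype(np.float32); return l[2][i],W
E
python3 - <<'E'
from h import *
for n in("top","scene"):
    f=np.load(f"/tmp/{n}0.npz");p,d=f["p"],f["d"];c=manip.calibration(n)
    st,W=shelf(p,d,c);r=cv2.minAreaRect(W);print(n,st,r,cv2.boxPoints(r).round().tolist())
f=np.load("/tmp/scene0.npz");c=manip.calibration("scene")
st,W=shelf(f["p"],f["d"],c)
cv2.imwrite("pics/crops.png",cv2.resize(f["p"][60:200,200:340,::-1],None,fx=4,fy=4))
f=np.load("/tmp/top0.npz");cv2.imwrite("pics/cropt.png",cv2.resize(f["p"][80:180,180:290,::-1],None,fx=5,fy=5))
E
```

```text
top [ 201  120   67   38 1343] ((736.6773681640625, 67.99913024902344), (111.5673828125, 191.09153747558594), 1.4237773418426514) [[679.0, 162.0], [683.0, -29.0], [795.0, -26.0], [790.0, 165.0]]
scene [ 223  120   88   55 1964] ((737.3897705078125, 65.77901458740234), (119.8741683959961, 190.093505859375), 1.7905919551849365) [[675.0, 159.0], [680.0, -31.0], [800.0, -27.0], [794.0, 163.0]]
```

View pics/crops.png

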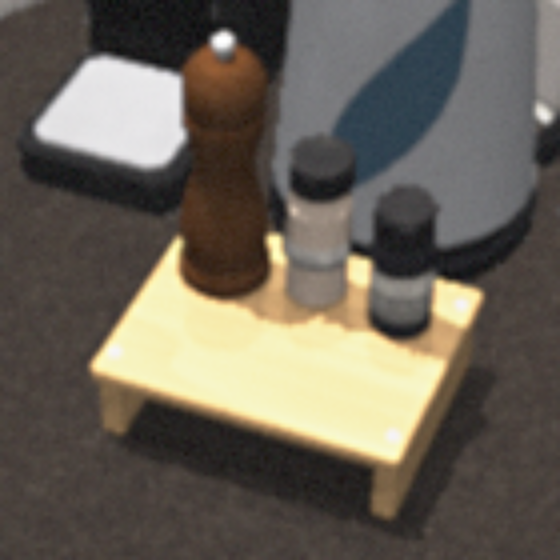

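View pics/cropt.png

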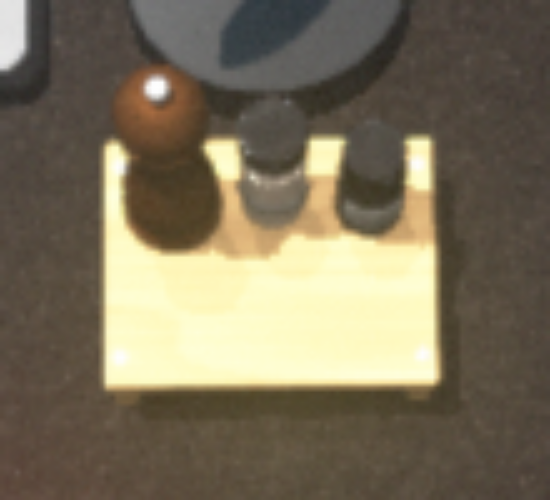

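The shelf's front-edge middle is near (679.5, 65.5), with yaw about 0.027. The square board is at about (559,-236), with yaw about -0.345. The grip point is therefore near (437,-192), and the tool yaw needed is 1.226.

Request:
arm_command --steps '[[1,[0,0,0],0.11],[1,[-1.77,3.3,0],0],[1,[-1.77,3.3,0],0],[1,[-1.77,3.3,0],0],[1,[-1.77,3.3,0],0]]' --force 30

```text
clock: 0.52
eef_pos: [228.8, 422.2, 205.1]
eef_rot: [-3.141, 0.001, 1.227]
wrist_force: [-0.0, 1.0, 0.5]
finger_gap: 94.1
```

Request:
arm_command --steps '[[1,[-1.77,3.3,0],0],[1,[-1.77,3.3,0],0],[1,[-1.77,3.3,0],0],[1,[-1.77,3.3,0],0],[1,[-1.77,3.3,0],0]]'

```text
clock: 0.93
eef_pos: [354.4, 283.0, 205.4]
eef_rot: [-3.141, 0.0, 1.226]
wrist_force: [0.3, 0.9, -0.1]
finger_gap: 94.2
```

Request:
arm_command --steps '[[1,[-1.77,3.3,0],0],[1,[-1.77,3.3,0],0],[1,[-1.77,3.3,0],0],[1,[-3.4,1.25,0],0],[1,[-3.4,1.25,0],0]]'

```text
clock: 1.35
eef_pos: [429.7, 127.0, 204.8]
eef_rot: [-3.141, 0.001, 1.226]
wrist_force: [1.0, 0.3, -0.5]
finger_gap: 94.3
```

Request:
arm_command --steps '[[1,[-3.4,1.25,0],0],[1,[-3.4,1.25,0],0],[1,[-3.4,1.25,0],0],[1,[-3.4,1.25,0],0],[1,[-3.4,1.25,0],0]]'

```text
clock: 1.77
eef_pos: [430.3, -54.1, 205.4]
eef_rot: [-3.141, -0.0, 1.226]
wrist_force: [1.3, 0.6, 0.3]
finger_gap: 93.8
```

Request:
arm_command --steps '[[1,[-3.19,1.32,0],0],[1,[-3.19,1.32,0],0],[1,[-3.19,1.32,0],0],[1,[-3.19,1.32,0],0],[1,[0,0,3],0]]'

```text
clock: 2.18
eef_pos: [438.9, -195.8, 178.9]
eef_rot: [3.134, 0.002, 1.223]
wrist_force: [1.2, -1.1, 0.4]
finger_gap: 94.2
```

Request:
arm_command --steps '[[1,[0,0,3.5],0],[1,[0,0,3.5],0],[1,[0,0,3],0],[1,[0,0,1],0],[1,[0,0,0],0]]'

```text
clock: 2.6
eef_pos: [436.2, -189.8, 63.6]
eef_rot: [-3.137, -0.001, 1.226]
wrist_force: [-0.6, 0.4, 0.1]
finger_gap: 94.1
```

Run:
```python
from h import *
for n in("top","scene"):
    p,d=manip.camera(n); cv2.imwrite(f"pics/{n}1.png",p[:,:,::-1])
print(manip.read_state()["eef_pos"])
```

```text
[ 437.91597181 -190.62639595   66.65522575]
```

View pics/scene1.png

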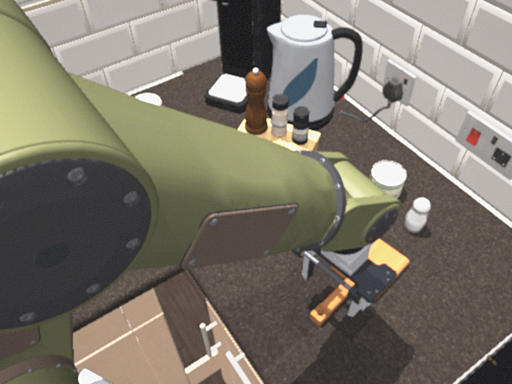

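View pics/top1.png

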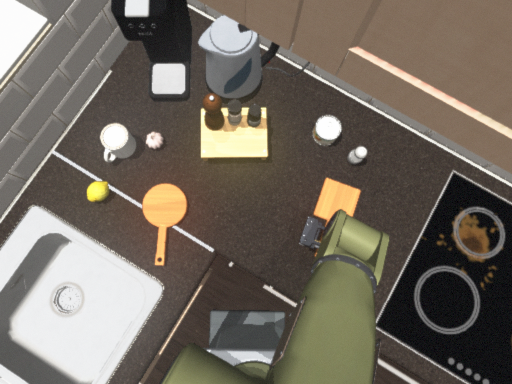

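The scene view shows the open fingers on either side of the handle, at about (335,290). I'll lower and close.

Request:
arm_command --steps '[[1,[0,0,2.5],0],[1,[0,0,2],0],[1,[0,0,1],0],[1,[0,0,0.3],0],[1,[0,0,0],0]]'

```text
clock: 3.12
eef_pos: [437.8, -190.6, 8.2]
eef_rot: [3.141, 0.0, 1.226]
wrist_force: [-0.3, 0.1, 0.5]
finger_gap: 94.1
```

Request:
arm_command --steps '[[1,[0,0,0],0],[0.5,[0,0,0],0],[0.35,[0,0,0],0],[0.35,[0,0,0],0]]'

```text
clock: 3.45
eef_pos: [437.6, -190.5, 8.1]
eef_rot: [3.141, 0.0, 1.226]
wrist_force: [0.7, -0.3, -0.3]
finger_gap: 77.5
```

Request:
arm_command --steps '[[0.3,[0,0,0.4],0],[0.2,[0,0,0],0],[0.1,[0,0,0],0],[0,[0,0,0],0],[0,[0,0,0],0]]'

```text
clock: 3.87
eef_pos: [437.3, -190.3, 3.5]
eef_rot: [-3.142, 0.0, 1.226]
wrist_force: [-0.2, 0.7, -0.2]
finger_gap: 43.8
```

Request:
arm_command --steps '[[0,[0,0,0],0],[0,[0,0,0],0],[0,[0,0,0],0],[0,[0,0,0],0],[0,[0,0,0],0]]'

```text
clock: 4.28
eef_pos: [437.3, -190.4, 3.5]
eef_rot: [-3.142, 0.0, 1.226]
wrist_force: [-0.8, -0.6, 1.3]
finger_gap: 24.0
```

Request:
arm_command --steps '[[0,[0,0,0],0],[0,[0,0,0],0],[0,[0,0,0],0],[0,[0,0,0],0],[0,[0,0,0],0]]'

```text
clock: 4.7
eef_pos: [437.3, -190.4, 3.5]
eef_rot: [3.142, 0.0, 1.226]
wrist_force: [0.2, 0.3, -0.7]
finger_gap: 23.8
```

Request:
arm_command --steps '[[0,[0,0,0],-0.074],[0,[0,0,0],-0.074],[0,[0,0,0],-0.074],[0,[0,0,0],-0.074],[0,[0,0,0],-0.075]]'

```text
clock: 5.12
eef_pos: [437.4, -190.5, 3.5]
eef_rot: [3.141, 0.0, 1.6]
wrist_force: [0.1, -1.7, 0.7]
finger_gap: 24.0
```

```bash
cat >> h.py <<'E'
def look(tag):
    for n in("top","scene"):
        p,d=manip.camera(n); cv2.imwrite(f"pics/{n}{tag}.png",p[:,:,::-1]); np.savez(f"/tmp/{n}{tag}.npz",p=p,d=d)
E
python3 - <<'E'
from h import *
look(2); s=manip.read_state(); print(s["eef_pos"],s["eef_rot"],s["finger_gap"])
cv2.imwrite("pics/c2.png",cv2.resize(cv2.imread("pics/scene2.png")[180:380,260:460],None,fx=3,fy=3))
E
```

```text
[ 437.33382461 -190.36440521    3.45768319] [ 3.14158294e+00 -1.07238928e-05  1.59853015e+00] 23.494638316298797
```

View pics/c2.png

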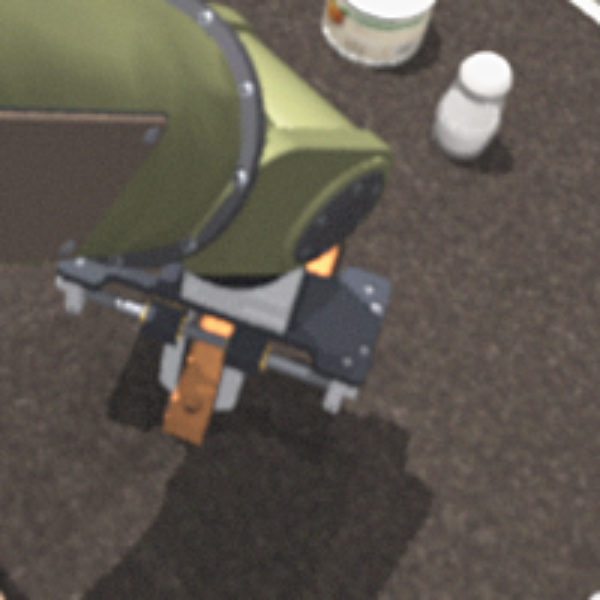

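The board turned along with the gripper. Now I'll sweep it to a spot in front of the shelf.

Request:
arm_command --steps '[[0,[1.5,0.2,0],0],[0,[2.5,0.34,0],0],[0,[2.5,0.34,0],0],[0,[2.5,0.34,0],0],[0,[2.5,0.34,0],0]]'

```text
clock: 5.63
eef_pos: [449.9, -74.0, 3.5]
eef_rot: [3.142, 0.0, 1.593]
wrist_force: [0.2, -1.3, -1.3]
finger_gap: 23.8
```

Request:
arm_command --steps '[[0,[2.5,0.34,0],0],[0,[2.5,0.34,0],0],[0,[2.5,0.34,0],0],[0,[2.5,0.34,0],0],[0,[2.5,0.34,0],0]]'

```text
clock: 6.05
eef_pos: [463.6, 51.6, 3.5]
eef_rot: [-3.142, 0.0, 1.594]
wrist_force: [0.1, -1.2, -0.3]
finger_gap: 23.8
```

Request:
arm_command --steps '[[0,[1,0.14,0],0],[0,[0,0,0],0],[0,[0,0,0],0]]'

```text
clock: 6.3
eef_pos: [464.8, 60.3, 3.5]
eef_rot: [3.142, -0.0, 1.597]
wrist_force: [0.9, 1.4, 1.3]
finger_gap: 23.5
```

Run:
```python
from h import *
look(3); s=manip.read_state(); print(s["eef_pos"],s["eef_rot"],s["finger_gap"],s["wrist_force"])
```

```text
[464.78253952  59.57781437   3.47288213] [3.14151461e+00 8.39163022e-06 1.59584682e+00] 23.591288241602037 [-0.80228251  2.05781677  0.80526865]
```

View pics/top3.png

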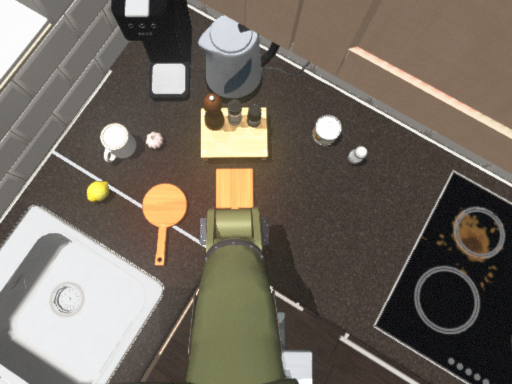

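View pics/scene3.png

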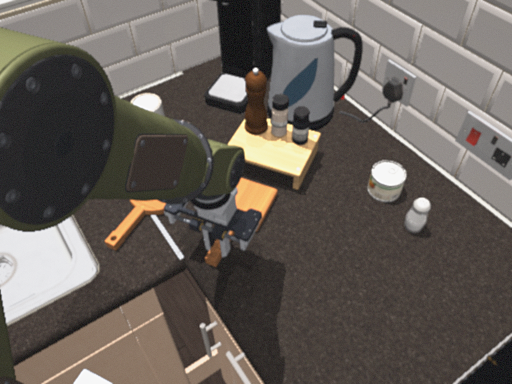

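The board is square in front of the shelf: its blade spans columns 216–253 with the far edge at row 169, against shelf columns 201–268. I'll measure the blade.

Run:
```python
from h import *
f=np.load("/tmp/top3.npz");p,d=f["p"],f["d"];c=manip.calibration("top")
ks,_=boards(p,c)
for k in ks:
    W=world(k,c,20).astype(np.float32);r=cv2.minAreaRect(W);print(cv2.boundingRect(k),r,cv2.boxPoints(r).round(1).tolist())
st,W=shelf(p,d,c);r=cv2.minAreaRect(W);print(r,cv2.boxPoints(r).round(1).tolist())
```

```text
(142, 183, 45, 82) ((498.34527587890625, 249.99380493164062), (227.14117431640625, 129.17518615722656), 17.277070999145508) [[370.70001220703125, 277.8999938964844], [409.1000061035156, 154.60000610351562], [626.0, 222.10000610351562], [587.5999755859375, 345.3999938964844]]
(215, 168, 39, 41) ((599.1196899414062, 64.45372772216797), (119.08869934082031, 111.81244659423828), 1.3925131559371948) [[538.2000122070312, 118.9000015258789], [541.0, 7.099999904632568], [660.0, 10.0], [657.2999877929688, 121.80000305175781]]
((736.67724609375, 67.99911499023438), (111.5673599243164, 191.0915069580078), 1.4237840175628662) [[678.5, 162.10000610351562], [683.2999877929688, -28.899999618530273], [794.7999877929688, -26.100000381469727], [790.0999755859375, 164.89999389648438]]
```

The blade and shelf are parallel within 0.1° and centred within 1 mm. I need to go in 145 mm.

Request:
arm_command --steps '[[0,[0,0.8,0],0],[0,[0,1.2,0],0],[0,[0,1.2,0],0],[0,[0,1.2,0],0],[0,[0,1.2,0],0]]'

```text
clock: 6.82
eef_pos: [520.6, 60.6, 3.4]
eef_rot: [-3.139, 0.0, 1.595]
wrist_force: [-6.6, 0.4, 7.6]
finger_gap: 23.6
```

Request:
arm_command --steps '[[0,[0,1.2,0],0],[0,[0,1.2,0],0],[0,[0,1.2,0],0],[0,[0,1.2,0],0],[0,[0,1.2,0],0]]'

```text
clock: 7.23
eef_pos: [580.7, 62.0, 3.4]
eef_rot: [-3.14, 0.0, 1.595]
wrist_force: [-6.7, -0.3, 7.6]
finger_gap: 23.8
```

Request:
arm_command --steps '[[0,[0,1.1,0],0],[0,[0,1,0],0],[0,[0,0.8,0],0],[0,[0,0,0],0],[0,[0,0,0],0]]'

```text
clock: 7.65
eef_pos: [610.2, 63.0, 3.5]
eef_rot: [3.141, 0.0, 1.595]
wrist_force: [2.1, -0.2, 1.8]
finger_gap: 23.8
```

Run:
```python
from h import *
look(4); s=manip.read_state(); print(s["eef_pos"],s["eef_rot"],s["finger_gap"],s["wrist_force"])
```

```text
[609.65060103  63.33943107   3.45746808] [3.14124175e+00 2.07764776e-04 1.59576020e+00] 23.768801367951518 [ 2.6323167  -0.66814203  0.86934666]
```

View pics/scene4.png

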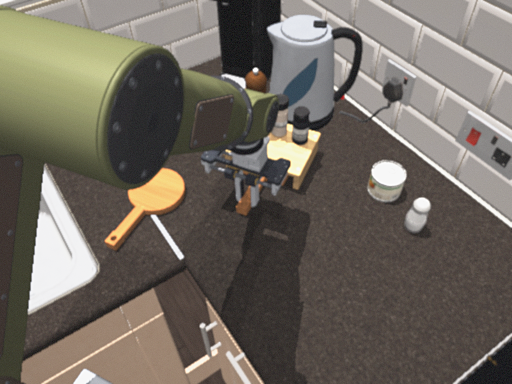

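Request:
arm_command --steps '[[0.3,[0,0,0],0],[0.5,[0,0,0],0],[0.7,[0,0,0],0],[0.7,[0,0,0],0],[0.7,[0,0,0],0]]'

```text
clock: 8.17
eef_pos: [609.5, 64.3, 3.4]
eef_rot: [-3.141, -0.0, 1.597]
wrist_force: [0.4, 0.5, -0.1]
finger_gap: 51.3
```

Request:
arm_command --steps '[[0.7,[0,0,0],0],[0.7,[0,0,-0.5],0],[0.7,[0,0,-1.5],0],[0.7,[0,0,-3],0],[0.7,[0,0,-3],0]]'

```text
clock: 8.58
eef_pos: [609.1, 64.2, 84.0]
eef_rot: [-3.14, 0.0, 1.597]
wrist_force: [0.1, 0.5, 0.5]
finger_gap: 65.4
```

Request:
arm_command --steps '[[0.7,[0,-2,-3],0],[0.7,[0,-3,-2],0],[0.7,[0,-3,-1],0],[0.7,[0,-3,0],0],[0.7,[0,-3,0],0]]'

```text
clock: 9.0
eef_pos: [468.6, 60.6, 144.4]
eef_rot: [3.14, -0.0, 1.597]
wrist_force: [0.2, -0.6, 0.6]
finger_gap: 65.8
```

Request:
arm_command --steps '[[0.7,[-3.5,0,0],0],[0.7,[-3.5,0,0],0],[0.7,[-3.5,0,0],0],[0.7,[-3.5,0,0],0],[0.7,[-3.5,0,0],0]]'

```text
clock: 9.42
eef_pos: [474.1, -116.0, 144.1]
eef_rot: [3.141, 0.0, 1.597]
wrist_force: [0.4, 1.1, 0.3]
finger_gap: 65.5
```

Request:
arm_command --steps '[[0.7,[-3.5,0,0],0],[0.7,[-3.5,0,0],0],[0.7,[-3.5,0,0],0],[0.7,[-3.5,0,0],0],[0.7,[0,0,0],0]]'

```text
clock: 9.83
eef_pos: [477.6, -259.1, 143.7]
eef_rot: [3.141, 0.001, 1.593]
wrist_force: [-0.6, 0.3, 0.4]
finger_gap: 65.9
```

Run:
```python
from h import *
look(5); s=manip.read_state(); print(s["eef_pos"],s["wrist_force"])
for n in("top","scene"):
    f=np.load(f"/tmp/{n}5.npz");p,d=f["p"],f["d"];c=manip.calibration(n)
    for k in boards(p,c)[0]:
        W=world(k,c,20).astype(np.float32);r=cv2.minAreaRect(W);print(n,cv2.boundingRect(k),r)
    st,W=shelf(p,d,c);r=cv2.minAreaRect(W);print(r,cv2.boxPoints(r).round(1).tolist())
cv2.imwrite("pics/c5.png",cv2.resize(cv2.imread("pics/scene5.png")[80:260,170:370],None,fx=3,fy=3))
cv2.imwrite("pics/t5.png",cv2.resize(cv2.imread("pics/top5.png")[90:220,170:300],None,fx=4,fy=4))
```

```text
[ 477.68327294 -254.97799673  143.41712719] [-0.64417081 -0.12823604  0.4759286 ]
top (142, 183, 45, 83) ((497.4410095214844, 249.71253967285156), (229.0352020263672, 129.17518615722656), 17.27707290649414)
top (217, 158, 36, 39) ((632.0345458984375, 63.76777267456055), (114.35823822021484, 103.62730407714844), 1.4208791255950928)
((737.9444580078125, 67.74494171142578), (112.31697845458984, 189.7646942138672), 2.4062814712524414) [[677.9000244140625, 160.1999969482422], [685.7999877929688, -29.399999618530273], [798.0, -24.700000762939453], [790.0999755859375, 164.89999389648438]]Traceback (most recent call last):
  File "<stdin>", line 7, in <module>
  File "h.py", line 25, in shelf
    l=cv2.connectedComponentsWithStats(ok); i=1+np.argmax(l[2][1:,4])
                                                ~~~~~~~~~^^^^^^^^^^^^
    return _wrapfunc(a, 'argmax', axis=axis, out=out, **kwds)
    return bound(*args, **kwds)
ValueError: attempt to get argmax of an empty sequence
```

Run:
```python
from h import *
cv2.imwrite("pics/t5.png",cv2.resize(cv2.imread("pics/top5.png")[90:230,160:300],None,fx=4,fy=4))
```

```text
(no output)
```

View pics/t5.png

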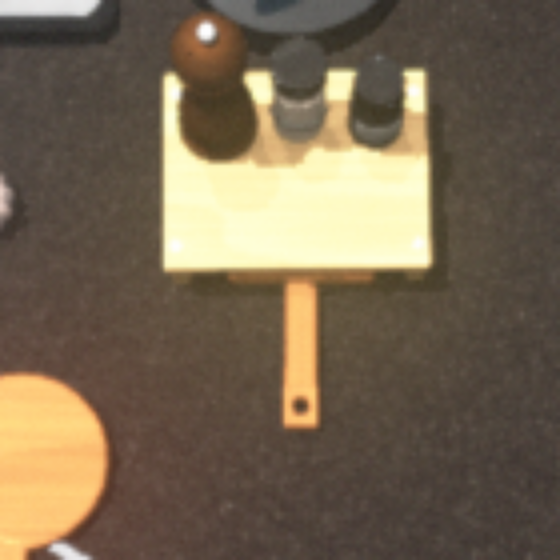

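View pics/scene5.png

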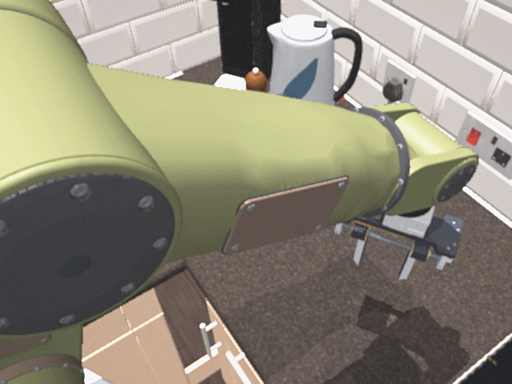

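The top view shows only the handle sticking out, at column 235, with a sliver of blade visible below the shelf edge at row ~159. I'll work out where the near edge is.

Run:
```python
from h import *
c=manip.calibration("top");f=np.load("/tmp/top5.npz")
k=min(boards(f["p"],c)[0],key=lambda k:cv2.boundingRect(k)[1]); W=world(k,c,20)
print("handle end x",W[:,0].min(),"-> near edge",W[:,0].min()+110)
h=W[W[:,0]<660];a=cv2.fitLine(h.astype(np.float32),cv2.DIST_L2,0,.01,.01).ravel();print("handle line",a,np.degrees(a[1]/a[0]))
for v in (160,161): print(v,px2plane(c,235,v,20),px2plane(c,235,v,0))
print("shelf",px2plane(c,235,157.5,60))
# before/after shelf, round board: image difference
g=np.load("/tmp/top0.npz");D=np.abs(f["p"].astype(int)-g["p"]).max(-1)
print("diff shelf",D[95:156,195:275].mean(),"round",D[180:270,138:192].mean())
```

```text
handle end x 574.6639339636583 -> near edge 684.6639339636583
handle line [9.9969280e-01 2.4784632e-02 6.1213525e+02 6.2014679e+01] 1.4204911
160 [683.10313901  63.60984942  20.        ] [688.5924045   63.90809199   0.        ]
161 [680.04379467  63.53341575  20.        ] [685.4786956   63.83030008   0.        ]
shelf [679.51456105  63.19799252  60.        ]
diff shelf 3.2237704918032786 round 2.8944444444444444
```

```bash
python3 -c "
from cell import manip
print(manip.sign_off())"
```

```text
the job is handed in; nothing more can be done
None
```

The square board is under the shelf with only its handle sticking out. The job was handed in at about 10 s of the 38 s allowed, and the sign-off gives no verdict. I gripped the handle, turned the board square to the shelf, and slid it in flat from the front. Then I let go and moved the arm clear.

**Last checks, from the top camera:**
- **Depth:** the blade's near edge is about 4 mm behind the shelf's front edge. The limits are 15 mm before to 35 mm behind.
- **Sideways and turn:** the board is about 3 mm off the shelf's middle. The handle lies at 1.4°; the shelf measured 1.4° before the slide and 2.4° after it. I read the later value as noise in the colour mask.
- **Shelf and round board:** the before and after pictures differ only at noise level in both places, so neither seems to have moved.
- **Force:** the wrist force readings stayed around 10 N, with the highest during the slide.

**Not confirmed:** at the end the arm blocked the scene camera's view of the shelf, so that measurement failed and the final position rests on the top view alone. The two cameras differed by about 4 mm in absolute position, so I compared board and shelf within the same picture.

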